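# Run two sweets out of a rocker-gate dispenser and shut the box

### The job

Press down the orange paddle of the sweet dispenser and hold it down so that the yellow gate lifts and both sweets roll into the open sweet box, then let the paddle come back up. After that push the blue lid of the box over and press it fully shut. Use the fingertips only and pick nothing up: do not touch the sweets or the gate, and leave the teapot, the tray and the two cups where they are.

Things in the scene. Friction and masses are not known exactly. Their poses are not given: they have to be found in the camera images.
- rocker (a joint): Brass rocking lever along the dispenser's x, pivot at dispenser (-60, 0, 74) mm; paddle centre 70 mm from it on the robot side, gate 60 mm on the other. Rad: 0 at rest (gate down), stop at 0.5. Sprung back: about 1.5 N on the paddle starts it, 4 N holds it down. The sweets pass above about 0.3 rad (paddle centre 20 mm down; 33 mm at the stop).
- paddle_top (a point): Centre of the top face of the orange paddle, a 40 x 40 mm plate 6 mm thick; moves with the rocker. At rest it is 103 mm above the table.
- dispenser: Steel dispenser, fixed. Origin on the slab top (20 mm above the table), under the gate. Its -x points to the paddle (centre at x = -130 mm), +y down the open sloping chute (28 mm wide, y = -100 to 45 mm) to the sweet box. Pivot posts at x = -60 mm reach 84 mm above the slab, the chute's back wall 100 mm.
- gate: Yellow gate plate on the other end of the rocker, 25 x 5 x 22 mm, across the chute; origin at its centre. Not to be touched by the fingers.
- sweet_a: Green ball-shaped hard sweet, 24 mm across, first behind the gate; origin at its centre.
- sweet_b: Red ball-shaped hard sweet, 24 mm across, second behind the gate; origin at its centre. Each takes about half a second to roll into the box once the gate is up.
- sweetbox: White plastic sweet box, fixed, open on top, 90 (x) x 80 (y) x 40 (z) mm, 4 mm walls and floor; origin at the centre of its underside, on the slab top. Axes nearly parallel to the dispenser's; its -y side is next to the chute's end, its +y side has the lid's hinge. A sweet is in when its centre is within the walls and under 30 mm above the underside.
- lid (a joint): Flip lid of the sweet box. Angle in rad: 0 flat shut, pi/2 upright, starts at 1.6 to 1.85 (open, leaning back to the box's +y), stop at 1.95. Stiff friction hinge (about 0.7 N at 50 mm from the hinge): it stays where it is left and must be pushed all the way.
- lid_hinge (a point): Middle of the lid's hinge line, which runs along the box's x, 41 mm above the box's underside at its y = +40 mm.
- lid_edge (a point): Middle of the lid's free edge, on its outer (upper when shut) face, 80 mm from the hinge. The lid is a blue plate 90 mm wide (x), 80 mm long, 5 mm thick.
- teapot: Red ceramic teapot, 136 mm body, 120 mm high, spout and handle reaching 110 mm from its axis; origin under its centre. Bystander.
- tray: Steel tray with raised rims, 260 x 150 x 18 mm; origin under its centre. Bystander.
- cup_a: Clear glass cup, 68 mm across, 80 mm high, on the tray; origin under its centre. Bystander.
- cup_b: Clear glass cup, 68 mm across, 80 mm high, on the slab on the robot's side of the sweet box; origin under its centre. Bystander.

How it is judged:
By the outcome, as a careful person would: the job done as asked, in the order asked, and still so for the second after the job is handed in, with the robot touching nothing.
It also fails if it takes over 40 s, if anything falls off the work surface, if the arm or the gripper's body presses on something with over 40 N, if the wrist force passes 120 N, or if a joint passes its speed limit or range.

### The arm

A 6-joint arm with a two-finger parallel gripper is mounted at the origin on the work surface. World frame = base frame: x ahead of the robot, y to its left, z up, the work surface at z = 0. Lengths are in m, angles in degrees, forces in N, time in s.
With the tool pointing down it reaches from about 0.275 to 0.875 m from the base axis. Payload 12.5 kg.
Tool frame: the origin (TCP) lies at the very end of the fingers, on their centre line; the grasp point (between the pads) lies 19 mm behind it; z points along the fingers, y is the line along which they close (so a half turn about z gives the same grasp; the last joint's range is limited). The gripper opens to 85 mm and grips with 20 to 120 N. Pads are 22 mm wide; open, the fingers measure 114 mm over their backs; the gripper's body (76 mm by 85 mm) begins 54 mm behind the grasp point. The pads swing forward as they close: fully open they stand 13 mm farther back than shut.
Start: joints at [-74.748, 20.094, 94.641, -0, 65.266, -4.847], TCP at [0.189, -0.516, 0.231] pointing down, gripper open.
Joint ranges: [-157.81, 157.81], [-45, 120.19], [0.68, 151.7], [-89.99, 269.99], [4.06, 180], [-164.3, 164.3]. Speed limits (degrees/s): [127.2, 127.2, 159.86, 180, 180, 180].

### API

Orientations are given as [roll, pitch, yaw] about the fixed x, y, z axes, in that order (R = Rz(yaw) Ry(pitch) Rx(roll)).
In Python, from rig import * gives the robot as it stands.
- The arm moves only by the tool jog_arm, never from a script. Its argument "rows" is a list of rows, each a list of 6 numbers: the shift along the tool's x, y, z normalised to -1 to 1, where 1 is 0.025 m, then the turn, a rotation vector about the tool's x, y, z normalised to -1 to 1, where 1 is 8 degrees. A call has exactly 10 rows; each row shifts and turns the commanded pose from where the row before left it, along the tool's axes as they then stand; what a row does not reach is not made up. A row lasts 1/10 s, in which the tool goes at most 50 mm and 8.59 degrees, less where a joint would pass 70% of its speed; a pose out of reach is approached as far as the arm can. A call with a number of a shift or a turn outside -1 to 1 is refused whole. A call with a gripper value outside its range is refused whole. "grip" is the closure, from -1 (fully open) to 1 (shut), so that 0 is half open, set as the call begins (left out, the last holds). The fingers move at their own pace and stop on an object; "squeeze" is the grip in N (left out, the last holds). Time passes only in rows, so rows that do not move let the fingers close, or fill a call up. It gives the time, the measured TCP pose, the force, the opening and the grip force at its end, in the units of the state.
- state(): the state, without advancing time (a new reading comes with each control period).
- camera(name): name is "side" or "top"; returns a dict with "pixels" (400x640x3 uint8, red, green, blue), "intrinsics" (3x3 intrinsics, pixels), "world_to_cam" (4x4, takes a point from world to camera coordinates). Camera axes: x right, y down, z forward; pixel columns grow to the right and rows downward; lengths in m; the calibration is good to about 2 mm. A picture is of the moment at which its call begins. There is no depth.
- job_done(): hands the job in; it is judged then, once.
The state is a dict: "t": time; "joints": joint angles; "joint_velocities": joint speeds; "joint_efforts": joint torques, N m; "ee_pos": TCP position; "tcp_rot": TCP orientation; "force": force on the tool from outside, world axes, zero at the start; "torque": the same for the moment, N m; "grip_width": finger opening in m; "grip_force": force on a finger pad.
Only numpy, scipy, OpenCV 4.12 (cv2) and the standard library are available. Lean on these libraries where they do the work, as an engineer would, in place of code of your own. Each camera call takes 0.05 s, during which the arm holds its last target. There are 200 camera calls.

## Working session

There is one attempt and no reset: what is moved stays moved. The work goes in short steps, Python scripts to look and compute and a tool call to move; the robot and the scene stay as the last step left them, time stands still between calls to the robot, and variables do not carry over. Pictures are saved under pics/ and viewed, at most 10 in all, crops included, and the job is handed in when it is done.

Besides the shell and the picture viewer there is one more tool, called after "Request:" as a command line: name --pt "numbers of a row" for each row, then --argument value for the rest. jog_arm: Moves the arm, as the interface text tells. Scaled input: -1 to 1 covers 0.025 m each way for a shift and 8 degrees each way for a turn. Its arguments: {"type":"object","properties":{"rows":{"type":"array","items":{"type":"array","items":{"type":"number","minimum":-1,"maximum":1}}},"grip":{"type":"number"},"squeeze":{"type":"number"}},"required":["rows"]}

```bash
mkdir -p pics; cat > h.py <<'E'
from rig import *
import numpy as np, cv2
def snap(n,f):
    c=camera(n); cv2.imwrite('pics/'+f,cv2.cvtColor(c['pixels'],cv2.COLOR_RGB2BGR)); return c
def ray(c,u,v):
    W=np.array(c['world_to_cam']);K=np.array(c['intrinsics']);R=W[:3,:3]
    o=-R.T@W[:3,3]; d=R.T@np.linalg.solve(K,[u,v,1]); return o,d/np.linalg.norm(d)
def onz(c,u,v,z):
    o,d=ray(c,u,v); return o+d*(z-o[2])/d[2]
def proj(c,p):
    W=np.array(c['world_to_cam']);q=np.array(c['intrinsics'])@(W[:3,:3]@p+W[:3,3]); return q[:2]/q[2]
E
python3 - <<'E'
from h import *
for n in('top','side'):
    c=snap(n,n+'0.png'); print(n,ray(c,320,200)); np.savez(n+'.npz',**c)
s=state(); print(s['ee_pos'],s['tcp_rot'],s['t'])
E
```

```text
top (array([ 4.15604942e-01, -9.27535406e-04,  1.17645335e+00]), array([ 0.11713535,  0.00604358, -0.99309757]))
side (array([0.07103624, 0.84840014, 0.63647059]), array([ 0.43198803, -0.75276516, -0.4967202 ]))
[ 0.18897201 -0.51619531  0.23080844] [-1.79938394e+02 -6.63105263e-03  2.01003546e+01] 0.1
```

View pics/top0.png

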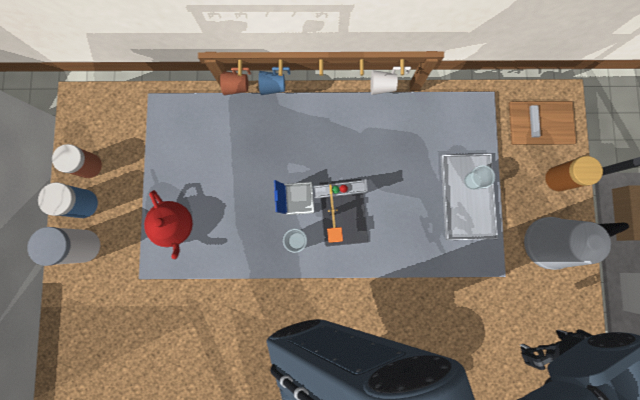

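View pics/side0.png

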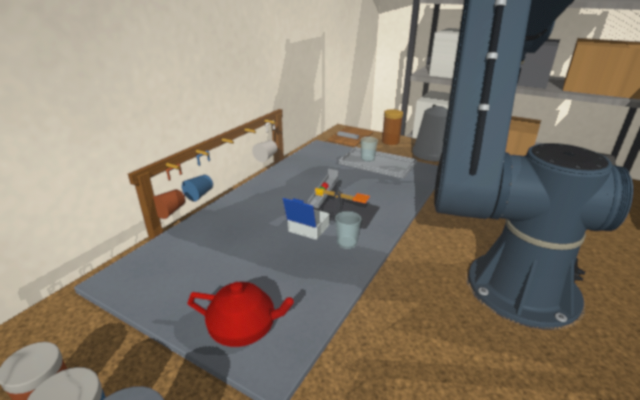

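The top view shows the orange paddle at about (335,235), gate and sweets at about (333–345,188), box at (298,197), blue lid at (280,197), and cup_b at (295,240). The side view shows the lid leaning open at (300,212). Next I'll work out world positions.

```bash
python3 - <<'E'
from h import *
c=dict(np.load('top.npz')); s=dict(np.load('side.npz'))
def mask(c,box,lo,hi):
    x0,y0,x1,y1=box; h=cv2.cvtColor(c['pixels'],cv2.COLOR_RGB2HSV); m=np.zeros(h.shape[:2],np.uint8)
    m[y0:y1,x0:x1]=cv2.inRange(h,lo,hi)[y0:y1,x0:x1]; return m
def cen(m): v,u=np.nonzero(m); return u.mean(),v.mean(),len(u)
def rect(m): return cv2.minAreaRect(np.argwhere(m)[:,::-1].astype(np.float32))
mp=mask(c,(320,220,350,250),(5,150,120),(16,255,255)); p=cen(mp); P=onz(c,p[0],p[1],.103); print('paddle',p,rect(mp),P)
mb=mask(c,(265,170,300,225),(105,120,40),(125,255,255)); print('lid',cen(mb),rect(mb))
ml=mask(c,(320,190,345,228),(15,80,80),(30,255,255)); print('lever',cen(ml),rect(ml))
for n,lo,hi in(('g',(45,100,50),(85,255,255)),('r',(170,120,60),(180,255,255))):
    m=mask(c,(320,178,360,198),lo,hi); q=cen(m); print(n,q,onz(c,q[0],q[1],.085))
bs=mask(s,(275,190,325,230),(105,120,40),(125,255,255)); print('lid side',cen(bs),cv2.approxPolyDP(cv2.convexHull(np.argwhere(bs)[:,::-1].astype(np.int32)),3,True)[:,0].tolist())
print(cv2.approxPolyDP(cv2.convexHull(np.argwhere(mb)[:,::-1].astype(np.int32)),2,True)[:,0].tolist())
ms=mask(s,(345,185,380,210),(5,150,120),(16,255,255)); q=cen(ms)
print('side paddle',q,proj(s,P))
a=cv2.resize(c['pixels'][165:260,265:380],None,fx=6,fy=6,interpolation=2)
b=cv2.resize(s['pixels'][165:255,270:390],None,fx=6,fy=6,interpolation=2)
for n,i in(('ct',a),('cs',b)): cv2.imwrite(f'pics/{n}.png',cv2.cvtColor(i,cv2.COLOR_RGB2BGR))
E
```

```text
paddle (np.float64(334.5273631840796), np.float64(234.39800995024876), 201) ((334.49658203125, 234.45864868164062), (13.951641082763672, 14.36686897277832), 85.2363510131836) [ 0.44452706 -0.0346986   0.103     ]
lid (np.float64(279.8475609756098), np.float64(196.85670731707316), 328) ((279.7930908203125, 195.98275756835938), (32.590721130371094, 11.098462104797363), 86.633544921875)
lever (np.float64(332.2105263157895), np.float64(209.33333333333334), 114) ((332.6435546875, 208.56436157226562), (8.95533561706543, 36.617366790771484), 5.710592269897461)
g (np.float64(335.14285714285717), np.float64(189.16666666666666), 42) [ 0.57568837 -0.0383772   0.085     ]
r (np.float64(343.0), np.float64(185.5), 4) [ 0.58629714 -0.06130311  0.085     ]
lid side (np.float64(299.1291866028708), np.float64(211.31738437001596), 627) [[315, 225], [287, 218], [283, 198], [298, 199], [312, 206]]
[[285, 212], [276, 211], [274, 180], [284, 186]]
side paddle (np.float64(360.26363636363635), np.float64(198.0), 110) [360.89258227 196.7597692 ]
```

View pics/ct.png

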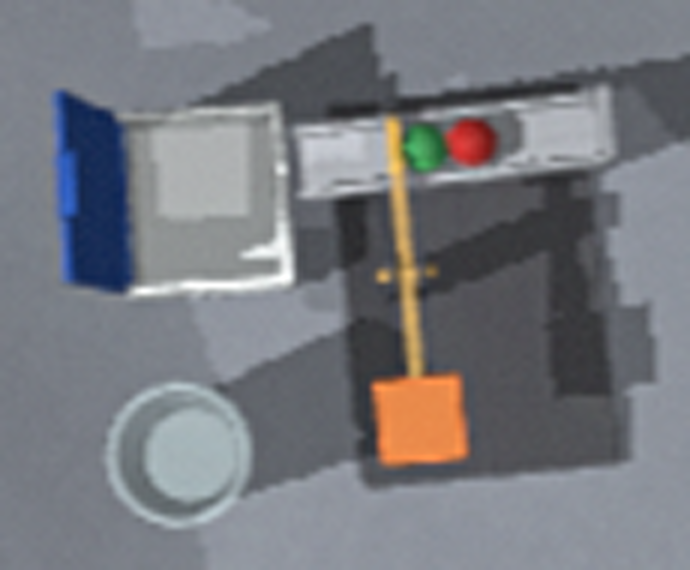

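View pics/cs.png

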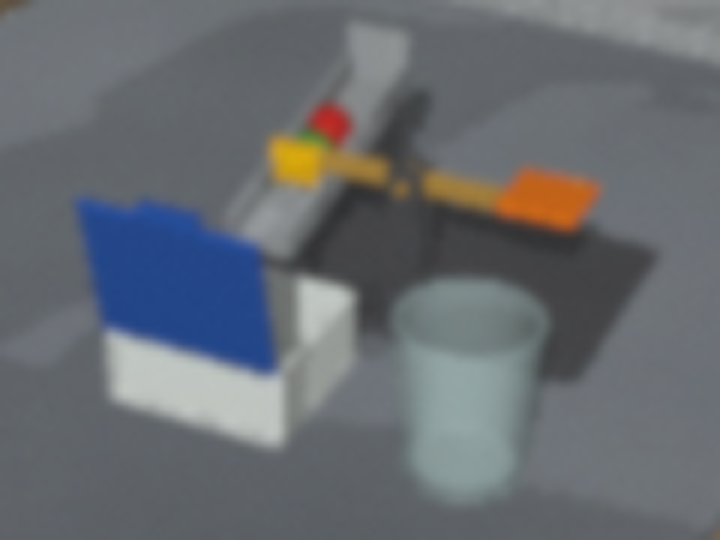

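The crops show the paddle intact at crop (420,420), the gate in front of the green sweet at (400,140), and the box rim corners at (280,105), (293,283), (122,112) and (130,292). The lid's free edge runs from (58,92) to (68,282). I'll shut the fingers, turn to yaw of about 5° and travel at a safe height.

Request:
jog_arm --pt "0 0 0 0 0 0.95" --pt "0 0 0 0 0 0.95" --pt "0.59 -0.91 0 0 0 0" --pt "0.59 -0.91 0 0 0 0" --pt "0.59 -0.91 0 0 0 0" --pt "0.59 -0.91 0 0 0 0" --pt "0.59 -0.91 0 0 0 0" --pt "0.59 -0.91 0 0 0 0" --pt "0.59 -0.91 0 0 0 0" --pt "0.59 -0.91 0 0 0 0" --grip 1 --squeeze 20

```text
t: 1.1
ee_pos: [0.2913, -0.3239, 0.2311]
tcp_rot: [-180.0, 0.0, 4.9]
force: [-0.1, -0.1, 0.1]
grip_width: -0.0
grip_force: 0.0
```

Request:
jog_arm --pt "0.59 -0.91 0 0 0 0" --pt "0.59 -0.91 0 0 0 0" --pt "0.59 -0.91 0 0 0 0" --pt "0.59 -0.91 0 0 0 0" --pt "0.59 -0.91 0 0 0 0" --pt "0.59 -0.91 0 0 0 0" --pt "0.59 -0.91 0 0 0 0" --pt "0.59 -0.91 0 0 0 0" --pt "0.59 -0.91 0 0 0 0" --pt "0.59 -0.91 0 0 0 0"

```text
t: 2.1
ee_pos: [0.4189, -0.0847, 0.2312]
tcp_rot: [-180.0, 0.0, 4.9]
force: [-0.6, -0.5, 0.4]
grip_width: -0.0
grip_force: 0.0
```

```bash
python3 - <<'E'
from h import *
c=dict(np.load('top.npz')); s=dict(np.load('side.npz'))
f=lambda u,v,z:onz(c,265+u/6,165+v/6,z).round(4)
print('near',f(282,105,.06),f(293,283,.06),'hinge',f(122,112,.061),f(130,292,.061),'edge',f(58,92,.14),f(68,282,.14))
print('gate',f(397,140,.095),'cup',f(180,455,.1),'wallend',f(610,125,.1))
# lid edge by triangulation of its two upper corners (side crop /6 + (270,165))
for (a,b),(d,e) in (((58,92),(80,200)),((68,282),(258,240))):
    o1,d1=ray(c,265+a/6,165+b/6); o2,d2=ray(s,270+d/6,165+e/6)
    t=np.linalg.lstsq(np.c_[d1,-d2],o2-o1,rcond=None)[0]; print('edge3d',o1+t[0]*d1,o2+t[1]*d2)
st=state(); print(st['t'],st['ee_pos'],st['tcp_rot'],st['grip_width'],st['force'])
E
```

```text
near [0.5998 0.0293 0.06  ] [0.5113 0.0242 0.06  ] hinge [0.5966 0.1084 0.061 ] [0.5074 0.1041 0.061 ] edge [0.5933 0.1302 0.14  ] [0.5056 0.1249 0.14  ]
gate [ 0.5767 -0.0266  0.095 ] cup [0.4273 0.0766 0.1   ] wallend [ 0.5826 -0.1283  0.1   ]
edge3d [0.59406197 0.13071682 0.13566042] [0.59414928 0.1307657  0.13568157]
edge3d [0.50571841 0.12505924 0.13872731] [0.50636895 0.12538485 0.13882333]
2.1 [ 0.41886552 -0.08468294  0.23116869] [-1.79993635e+02  1.35674869e-02  4.89943090e+00] -3.281989113892908e-05 [-0.5821231  -0.48394785  0.37848064]
```

Request:
jog_arm --pt "0.6 -0.95 0 0 0 0" --pt "0.6 -0.95 0 0 0 0" --pt "0 0 0.9 0 0 0" --pt "0 0 0.9 0 0 0" --pt "0 0 0.9 0 0 0" --pt "0 0 0.9 0 0 0" --pt "0 0 0.6 0 0 0" --pt "0 0 0.3 0 0 0" --pt "0 0 0 0 0 0" --pt "0 0 0 0 0 0"

```text
t: 3.1
ee_pos: [0.4447, -0.036, 0.1193]
tcp_rot: [180.0, -0.0, 4.9]
force: [0.1, 0.0, 0.5]
grip_width: -0.0
grip_force: 0.0
```

```bash
python3 - <<'E'
from h import *
c=snap('side','s1.png'); i=cv2.resize(c['pixels'][125:245,280:420],None,fx=5,fy=5,interpolation=2)
cv2.imwrite('pics/s1c.png',cv2.cvtColor(i,cv2.COLOR_RGB2BGR)); print(state()['ee_pos'])
E
```

```text
[ 0.44484419 -0.03600134  0.11948556]
```

View pics/s1c.png

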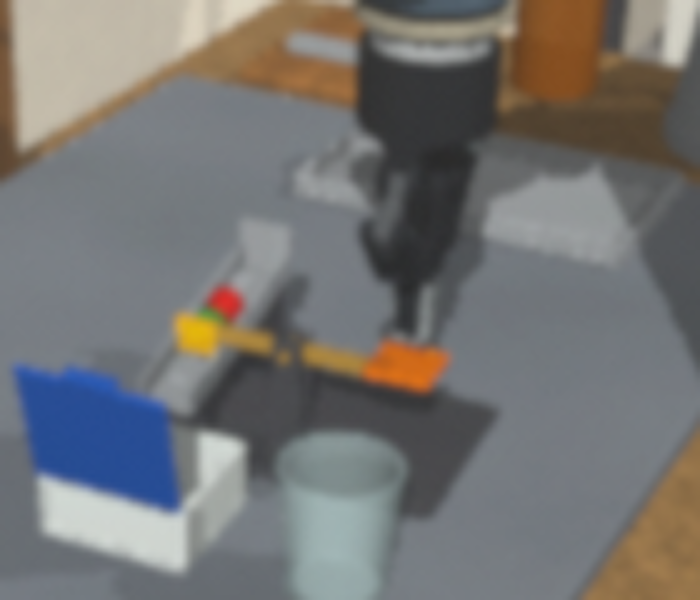

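The shut fingertips sit just above the paddle centre at crop (410,340), and the gate is down with both sweets behind it. Pressing now.

Request:
jog_arm --pt "0 0 0.4 0 0 0" --pt "0 0 0.3 0 0 0" --pt "0 0 0.3 0 0 0" --pt "0 0 0.3 0 0 0" --pt "0 0 0.3 0 0 0" --pt "0 0 0.2 0 0 0" --pt "0 0 0 0 0 0" --pt "0 0 0 0 0 0" --pt "0 0 0 0 0 0" --pt "0 0 0 0 0 0"

```text
t: 4.15
ee_pos: [0.4441, -0.0359, 0.0738]
tcp_rot: [-180.0, 0.0, 4.9]
force: [-2.8, -0.4, 2.0]
grip_width: 0.0001
grip_force: 1.6
```

Request:
jog_arm --pt "0 0 0 0 0 0" --pt "0 0 0 0 0 0" --pt "0 0 0 0 0 0" --pt "0 0 0 0 0 0" --pt "0 0 0 0 0 0" --pt "0 0 0 0 0 0" --pt "0 0 0 0 0 0" --pt "0 0 0 0 0 0" --pt "0 0 0 0 0 0" --pt "0 0 0 0 0 0"

```text
t: 5.15
ee_pos: [0.4444, -0.0359, 0.0738]
tcp_rot: [-180.0, 0.0, 4.9]
force: [-4.4, -0.0, 1.9]
grip_width: 0.0002
grip_force: 1.7
```

```bash
python3 - <<'E'
from h import *
c=camera('side'); d=camera('top')
i=cv2.resize(c['pixels'][125:245,280:420],None,fx=4,fy=4,interpolation=2); j=cv2.resize(d['pixels'][170:220,265:355],None,fx=2.6,fy=2.6,interpolation=2)
o=np.zeros((480,800,3),np.uint8); o[:,:560]=i; o[:j.shape[0],560:560+j.shape[1]]=j
cv2.imwrite('pics/s2.png',cv2.cvtColor(o,cv2.COLOR_RGB2BGR)); print(state()['ee_pos'],state()['force'])
E
```

```text
[ 0.44442551 -0.03589032  0.07379947] [-3.78096905  0.36809234  2.62762274]
```

View pics/s2.png

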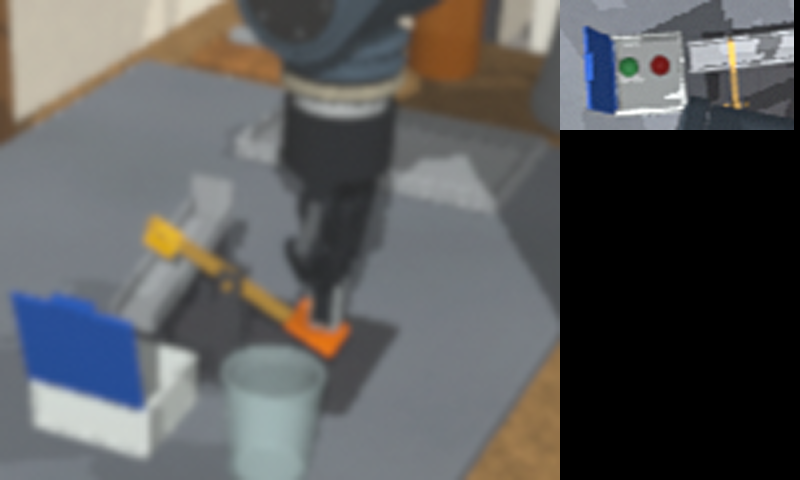

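The side view shows the paddle down and the gate up. The top crop shows both the green and red sweets inside the box. I'll release the paddle, rise, and go round behind the lid.

Request:
jog_arm --pt "0 0 -0.3 0 0 0" --pt "0 0 -0.4 0 0 0" --pt "0 0 -0.4 0 0 0" --pt "0 0 -0.4 0 0 0" --pt "0 0 -0.8 0 0 0" --pt "0 0 -0.9 0 0 0" --pt "0 0 -0.9 0 0 0" --pt "0 0 -0.9 0 0 0" --pt "0 0 -0.8 0 0 0" --pt "0 0 0 0 0 0"

```text
t: 6.25
ee_pos: [0.4458, -0.0361, 0.2218]
tcp_rot: [179.9, -0.3, 4.9]
force: [0.4, -0.4, -0.4]
grip_width: 0.0
grip_force: 0.0
```

Request:
jog_arm --pt "0.55 -0.91 0 0 0 0" --pt "0.55 -0.91 0 0 0 0" --pt "0.55 -0.91 0 0 0 0" --pt "0.55 -0.91 0 0 0 0" --pt "0.55 -0.91 0 0 0 0" --pt "0.55 -0.91 0 0 0 0" --pt "0.55 -0.91 0 0 0 0" --pt "0.55 -0.91 0 0 0 0" --pt "0.55 -0.91 0 0 0 0" --pt "0 0 0 0 0 0"

```text
t: 7.25
ee_pos: [0.5508, 0.1808, 0.218]
tcp_rot: [-180.0, -0.0, 5.0]
force: [-1.3, -0.5, 0.0]
grip_width: 0.0
grip_force: 0.0
```

```bash
python3 - <<'E'
from h import *
c=camera('side'); s=state(); print(s['ee_pos'],s['force'])
i=cv2.resize(c['pixels'][100:250,250:420],None,fx=4,fy=4,interpolation=2)
cv2.imwrite('pics/s3.png',cv2.cvtColor(i,cv2.COLOR_RGB2BGR))
E
```

```text
[0.5501402  0.17949016 0.21793102] [ 0.2483206  -0.80642174 -0.00211302]
```

View pics/s3.png

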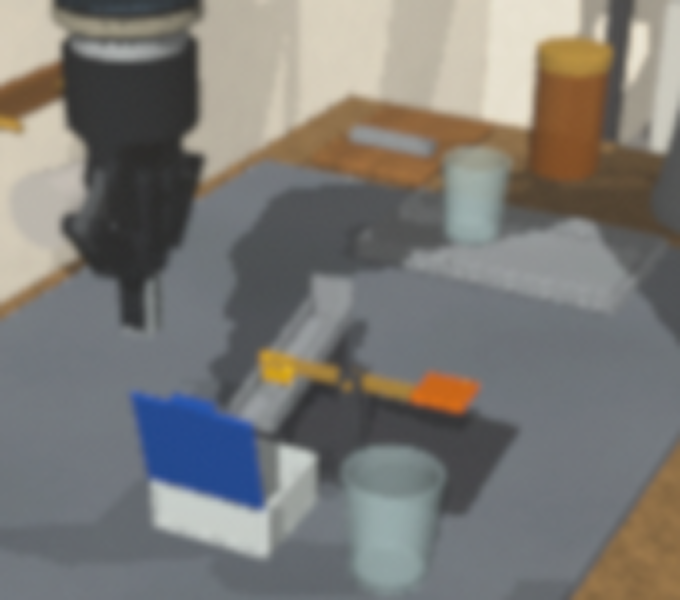

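The paddle is back up at (445,392), the gate is down at (277,366), and the gripper is behind the lid. I'll descend and begin pushing.

Request:
jog_arm --pt "0 0 0.85 0 0 0" --pt "0 0 0.85 0 0 0" --pt "0 0 0.85 0 0 0" --pt "0 0 0.85 0 0 0" --pt "0 0 0.85 0 0 0" --pt "0 0.3 0 0 0 0" --pt "0 0.3 0 0 0 0" --pt "0 0.3 0 0 0 0" --pt "0 0.3 0 0 0 0" --pt "0 0.3 0 0 0 0"

```text
t: 8.3
ee_pos: [0.5538, 0.1405, 0.1133]
tcp_rot: [-180.0, -0.1, 4.9]
force: [0.1, 1.3, 0.7]
grip_width: 0.0001
grip_force: 0.3
```

Request:
jog_arm --pt "0 0.25 0 0 0 0" --pt "0 0.25 0 0 0 0" --pt "0 0.25 0 0 0 0" --pt "0 0.25 0 0 0 0" --pt "0 0.25 0 0 0 0" --pt "0 0.25 0 0 0 0" --pt "0 0.25 0 0 0 0" --pt "0 0.25 0 0 0 0" --pt "0 0.25 0 0 0 0" --pt "0 0 0 0 0 0"

```text
t: 9.3
ee_pos: [0.5583, 0.0845, 0.1125]
tcp_rot: [180.0, -0.0, 4.9]
force: [-0.3, -0.2, 0.1]
grip_width: -0.0001
grip_force: 0.0
```

```bash
python3 - <<'E'
from h import *
c=camera('side'); s=state(); print(s['ee_pos'],s['force'])
i=cv2.resize(c['pixels'][120:250,250:390],None,fx=4,fy=4,interpolation=2)
cv2.imwrite('pics/s4.png',cv2.cvtColor(i,cv2.COLOR_RGB2BGR))
E
```

```text
[0.5582738  0.08484425 0.1125414 ] [-0.00341674 -1.13509633 -0.08371703]
```

View pics/s4.png

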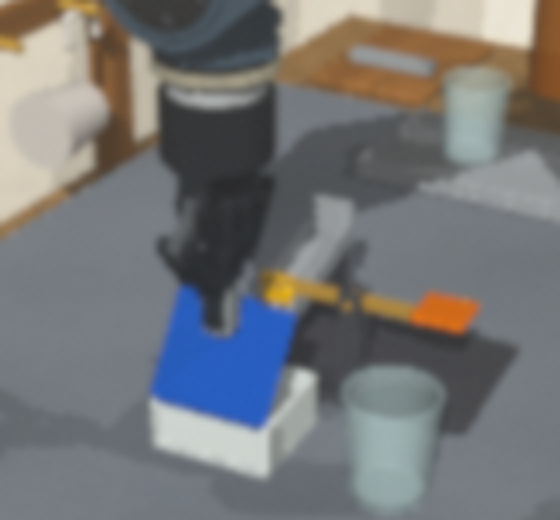

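The lid is past upright, at roughly 55°, with the tip on its outer face at (222,330). I'll follow the arc down.

Request:
jog_arm --pt "0 0.2 0.24 0 0 0" --pt "0 0.2 0.24 0 0 0" --pt "0 0.2 0.24 0 0 0" --pt "0 0.11 0.24 0 0 0" --pt "0 0.11 0.24 0 0 0" --pt "0 0.11 0.24 0 0 0" --pt "0 0 0.12 0 0 0" --pt "0 0 0.12 0 0 0" --pt "0 0 0 0 0 0" --pt "0 0 0 0 0 0"

```text
t: 10.35
ee_pos: [0.5603, 0.0622, 0.0706]
tcp_rot: [-180.0, -0.0, 4.9]
force: [1.4, 0.5, -0.8]
grip_width: -0.0002
grip_force: 0.0
```

Request:
jog_arm --pt "0 0 0.04 0 0 0" --pt "0 0 0.04 0 0 0" --pt "0 0 0.04 0 0 0" --pt "0 0 0.04 0 0 0" --pt "0 0 0 0 0 0" --pt "0 0 0 0 0 0" --pt "0 0 0 0 0 0" --pt "0 0 0 0 0 0" --pt "0 0 0 0 0 0" --pt "0 0 0 0 0 0"

```text
t: 11.35
ee_pos: [0.5602, 0.0621, 0.0665]
tcp_rot: [-180.0, 0.0, 4.9]
force: [-0.4, -0.3, -0.1]
grip_width: -0.0002
grip_force: 0.0
```

Request:
jog_arm --pt "0 0 0.04 0 0 0" --pt "0 0 0.04 0 0 0" --pt "0 0 0 0 0 0" --pt "0 0 0 0 0 0" --pt "0 0 0 0 0 0" --pt "0 0 0 0 0 0" --pt "0 0 0 0 0 0" --pt "0 0 0 0 0 0" --pt "0 0 0 0 0 0" --pt "0 0 0 0 0 0"

```text
t: 12.35
ee_pos: [0.5604, 0.0621, 0.0657]
tcp_rot: [180.0, -0.0, 4.9]
force: [-5.2, -1.5, 14.2]
grip_width: 0.0
grip_force: 7.2
```

Firm contact: 14 N at 65.7 mm, which is the height of the shut lid. I'll lift off and check.

Request:
jog_arm --pt "0 0 -0.2 0 0 0" --pt "0 0 -0.5 0 0 0" --pt "0 0 -0.9 0 0 0" --pt "0 0 -0.9 0 0 0" --pt "0 0 -0.9 0 0 0" --pt "0 0 -0.9 0 0 0" --pt "0 0 -0.9 0 0 0" --pt "0 0 -0.9 0 0 0" --pt "0 0 -0.5 0 0 0" --pt "0 0 0 0 0 0"

```text
t: 13.35
ee_pos: [0.5609, 0.0621, 0.2313]
tcp_rot: [180.0, -0.2, 4.9]
force: [0.8, -0.2, -0.3]
grip_width: 0.0001
grip_force: 0.0
```

```bash
python3 - <<'E'
from h import *
c=camera('side'); s=state(); print(s['ee_pos'],s['force'])
i=cv2.resize(c['pixels'][160:250,260:390],None,fx=6,fy=6,interpolation=2)
cv2.imwrite('pics/s5.png',cv2.cvtColor(i,cv2.COLOR_RGB2BGR))
E
```

```text
[0.56029644 0.06209061 0.22984509] [ 0.28093022 -0.57978613 -1.10616504]
```

View pics/s5.png

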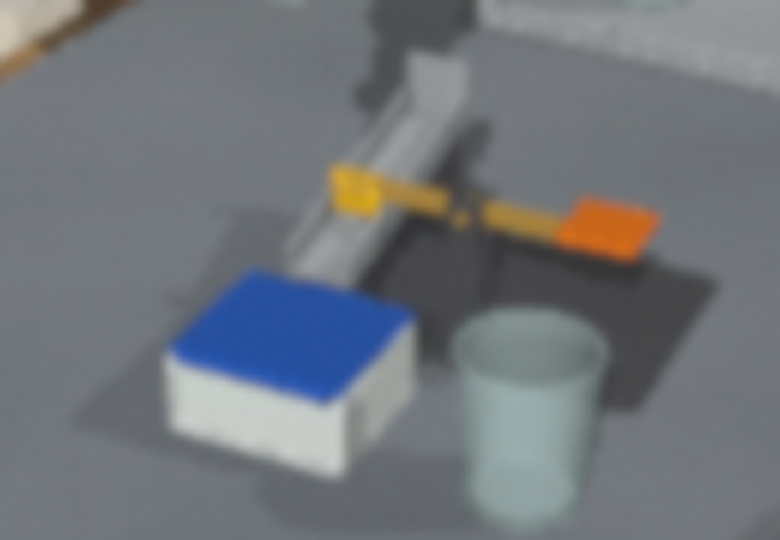

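The lid lies flat on the box at (290,335), the gate is down, the paddle is up and the cup hasn't moved. Handing in.

```bash
python3 -c "
from rig import *
print(job_done())"
```

```text
the job is handed in; nothing more can be done
None
```

The job is handed in at about 13 s of robot time: both sweets rolled into the box, the paddle came back up, and the lid was pressed flat shut with about 14 N; no result came back from the judging.

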